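# Empty the flip-top stopper box into the steel tray

### The arm

A 7-joint arm with a two-finger parallel gripper is mounted at the origin on a cart in front of the work surface, level with it; the furniture and walls round the work are solid. World frame = base frame: x ahead of the robot, y to its left, z up, the work surface at z = 0. Lengths are in m, angles in rad, forces in N, time in s.
With the tool pointing down it reaches from about 0.425 to 1.025 m from the base axis. Payload 9.4 kg.
Tool frame: the origin (TCP) lies where the fingers leave the gripper's body, on its centre line; the fingertips stand 84 mm ahead of it and the grasp point (between the pads) lies 65 mm ahead of it; z points along the fingers, y is the line along which they close (so a half turn about z gives the same grasp; the last joint's range is limited). The gripper opens to 93 mm and grips with 3 to 60 N. Pads are 15 mm wide; open, the fingers measure 128 mm over their backs; the gripper's body (75 mm by 188 mm) begins 65 mm behind the grasp point.
Start: joints at [1.181, 0.599, -0.003, 1.599, 0.002, 0.943, -0.08], TCP at [0.223, -0.69, 0.303] pointing down, gripper open.
Joint ranges: [-2.57, 2.57], [-0.35, 1.97], [-1.29, 1.29], [0.11, 2.56], [-1.05, 4.19], [0.11, 1.86], [-2.63, 2.63]. Speed limits (rad/s): [2.22, 2.22, 3.01, 3.01, 3.14, 3.14, 3.14].

### API

Orientations are given as [roll, pitch, yaw] about the fixed x, y, z axes, in that order (R = Rz(yaw) Ry(pitch) Rx(roll)).
In Python, from cell import arm gives the robot as it stands. The module is installed in compiled form; this text tells all that it offers.
- The arm moves only by the tool servo_tool, never from a script. Its argument "series" is a list of rows, each a list of 6 numbers: the shift along the world's x, y, z in units of 60 mm (1.0 is 60 mm), then the turn, a rotation vector about the world's x, y, z in rad. In form: [[dx, dy, dz, ax, ay, az], ...]. A call has 1 to 20 rows; each row shifts and turns the commanded pose from where the row before left it; what a row does not reach is not made up. A row lasts 1/8 s, in which the tool goes at most 62.5 mm and 10.7 degrees, less where a joint would pass 70% of its speed; a pose out of reach is approached as far as the arm can. A call is refused whole if a number of a shift passes 1 or a number of a turn 0.188, either way. A call with a gripper value outside its range is refused whole. "hand" is the opening, from 0 (shut) to 1 (fully open), set as the call begins (left out, the last holds). The fingers move at their own pace and stop on an object; the grip force is fixed at half the most. Time passes only in rows, so rows that do not move let the fingers close. It gives the time, the measured TCP pose, the force, the opening and the grip force at its end, in the units of the state.
- arm.get_obs(): the state, without advancing time (a new reading comes with each control period).
- arm.capture(name): name is "side" or "top" or "wrist"; returns a dict with "frame" (384x512x3 uint8, red, green, blue), "vertical_fov" (degrees; the focal length in pixels is half the picture's height over the tangent of half this angle, whatever the lens; pixels are square), "cx", "cy" (the principal point, pixels), "k1" (the pictures are not rectified: a ray, as slopes to the right and down, at radius r is drawn at 1 + k1 r^2 times it, then the intrinsics apply), "xyz" and "rotation" of the camera in the world. Camera axes: x right, y up, looking along -z (the intrinsics and any distortion apply to the point x, -y, -z); pixel columns grow to the right and rows downward; lengths in m; the calibration is good to about 2 mm. A picture is of the moment at which its call begins. There is no depth.
- arm.hand_in(): hands the job in; it is judged then, once.
The state is a dict: "time_s": time; "qpos": joint angles; "dq": joint speeds; "joint_torque": joint torques, N m; "ee_pos": TCP position; "orientation": TCP orientation; "ft_force": force on the tool from outside, world axes, zero at the start; "torque": the same for the moment, N m; "width": finger opening in m; "grip_force": force on a finger pad.
Only numpy, scipy, OpenCV 4.12 (cv2) and the standard library are available. Lean on these libraries where they do the work, as an engineer would, in place of code of your own. Each camera call takes 0.05 s, during which the arm holds its last target. There are 200 camera calls.

### The job

The flip-top box of rubber stoppers is buried under a red carton: first move that carton onto the two red cartons on the little pallet, flat, centred and crosswise to them so that it ties the two together. Then hold the blue box over the steel tray and turn it well past its side, so that its lid swings open by itself and all three stoppers drop into the tray, and set the box back upright on the black mat, lengthwise along it, with its lid shut. Leave the two lower cartons and the glassware and other things round about where they are.

Things in the scene. Friction and masses are not known exactly. Their poses are not given: they have to be found in the camera images.
- flipbox: blue plastic flip-top box, loose, 179 mm long (x), 56 mm high, about 0.26 kg filled. Origin on the underside, 95 mm from the grip end and 84 mm from the hinge end; x points along it to the lid hinge, z up. x -95 to -38 mm: solid grip block; x -38 to 84 mm: hollow compartment, 66 mm wide, walls and floor 3 mm. Starts on the mat, x to the robot's left, turned up to 23 degrees towards or 12 away from the robot
- grip (a point): middle of the box's grip block, at (-70, 0, 28) mm in the box's frame, axes as the box's. The block is 40 mm wide (y), 57 mm long, 56 mm high, ribbed black on both sides: hold the box here, where the gripper stays out of the lid's way
- mouth (a point): middle of the compartment's mouth under the lid, at (22, 0, 52) mm in the box's frame, axes as the box's. Inside, the compartment runs from x -35 to 58 mm at the floor; the end wall under the hinge slopes outward to x 80 mm at the mouth
- lid (a joint): white lid of the box, 120 x 66 x 4 mm, hinged across the far end of the box at (84, 0, 52) mm in its frame, free edge towards the grip block. 0 = shut, grows as it opens; stops at 1.75 rad. No latch; gravity swings it open when the box is turned past its side; a feeble spring tips it shut again once the box is upright
- carton: red carton that starts lying on the box, lengthwise along it: 58 mm (its x) by 105 mm (its y) by 30 mm, 0.14 kg. Origin at the centre of its underside, z up
- base_left: one of the two lower red cartons, loose on the pallet, 58 x 105 x 30 mm (x, y, z of its frame), origin at the centre of its underside
- base_right: the other lower red carton, same size
- pallet: small wooden pallet, fixed, 125 mm (its x) by 135 mm (its y), top 12 mm above its origin, which is at the centre of its underside. The two lower cartons lie on it side by side, centred, long sides along the pallet's x, their tops 42 mm above the origin. The third carton goes on them with its long side (its y) along the pallet's y
- tray: open steel tray, fixed, 200 mm (its x) by 190 mm (its y), walls 45 mm high and 4 mm thick, floor 4 mm. Origin at the centre of its underside
- mat: thin black rubber mat, fixed, 100 mm (its x) by 220 mm (its y), 3 mm thick, origin at the centre of its underside: place of the box
- stopper_a: red-brown rubber stopper, 28 mm across, 24 mm high, 20 g; stands in the box; origin at the centre of the flat face it stands on
- stopper_b: second stopper, the same
- stopper_c: third stopper, the same
- bottle_amber: bystander: brown bottle with a black cap, 56 mm across, 118 mm high, loose; origin under its centre
- flask_small: bystander: small conical flask, 51 mm across, 88 mm high, loose; origin under its centre. It stands by the fixed hotplate, 150 mm high, whose front is at x 0.66 m from y -0.26 to -0.01 m; farther right is the fixed balance, 55 mm high, front at x 0.565 m from y -0.38 to -0.55 m
- tape: bystander: roll of tape lying flat on the far left, in front of the tall cardboard boxes (which stand beyond x 0.48 m, left of y 0.4 m):  96 mm across, 19 mm high, loose; origin under its centre
- mortar: bystander: white mortar bowl, 91 mm across, 54 mm high, loose; origin under its centre
- beaker_plastic: bystander: plastic beaker, 70 x 76 mm, 95 mm high, loose; origin under its centre

How it is judged:
By the outcome, as a careful person would: the job done as asked, in the order asked, and still so for the second after the job is handed in, with the robot touching nothing.
It also fails if it takes over 72 s, if anything falls off the work surface, if the arm or the gripper's body presses on something with over 40 N, if the wrist force passes 120 N, or if a joint passes its speed limit or range.

## Working session

There is one attempt and no reset: what is moved stays moved. The work goes in short steps, Python scripts to look and compute and a tool call to move; the robot and the scene stay as the last step left them, time stands still between calls to the robot, and variables do not carry over. Pictures are saved under pics/ and viewed, at most 10 in all, crops included, and the job is handed in when it is done.

Besides the shell and the picture viewer there is one more tool, called after "Emit:" by a JSON object that holds its "fn" and its "kwargs". servo_tool: Moves the arm, as the interface text tells. Its arguments: {"type":"object","properties":{"series":{"type":"array","items":{"type":"array","items":{"type":"number"}}},"hand":{"type":"number"}},"required":["series"]}

```bash
mkdir -p pics; cat > h.py <<'E'
import numpy as np, cv2
from cell import arm
def cap(n,save=None):
    c=arm.capture(n)
    if save: cv2.imwrite('pics/'+save,c['frame'][:,:,::-1])
    return c
def K(c):
    h=c['frame'].shape[0]; f=h/2/np.tan(np.radians(c['vertical_fov'])/2)
    return f
def ray(c,uv):
    f=K(c); uv=np.atleast_2d(np.float64(uv))
    d=(uv-[c['cx'],c['cy']])/f; p=d.copy()
    for _ in range(30): p=d/(1+c['k1']*(p**2).sum(1,keepdims=True))
    v=np.c_[p[:,0],-p[:,1],-np.ones(len(p))]
    return v@Rm(c).T
def Rm(c):
    R=np.array(c['rotation'],float)
    if R.shape!=(3,3):
        from scipy.spatial.transform import Rotation as Ro
        R=Ro.from_euler('xyz',R).as_matrix()
    return R
def onz(c,uv,z):
    v=ray(c,uv); o=np.array(c['xyz']); return o+v*((z-o[2])/v[:,2:])
def proj(c,P):
    q=(np.atleast_2d(P)-c['xyz'])@Rm(c); p=np.c_[q[:,0]/-q[:,2],-q[:,1]/-q[:,2]]
    return p*(1+c['k1']*(p**2).sum(1,keepdims=True))*K(c)+[c['cx'],c['cy']]
def mask(c,lo,hi):
    return cv2.inRange(cv2.cvtColor(c['frame'],cv2.COLOR_RGB2HSV),np.array(lo),np.array(hi))
def red(c): return mask(c,(0,130,60),(8,255,255))|mask(c,(172,130,60),(180,255,255))
def blobs(m,amin=100):
    cs,_=cv2.findContours(m,cv2.RETR_EXTERNAL,cv2.CHAIN_APPROX_NONE)
    return sorted([k[:,0,:] for k in cs if cv2.contourArea(k)>amin],key=lambda k:-len(k))
E
python3 - <<'E'
from h import *
a=[cap(n) for n in('top','side')]
for c in a: print(c['vertical_fov'],c['cx'],c['cy'],c['k1'],c['xyz'],np.round(c['rotation'],3).tolist())
cv2.imwrite('pics/a.png',cv2.resize(a[0]['frame'][:,:,::-1],(800,600))); cv2.imwrite('pics/b.png',cv2.resize(a[1]['frame'][:,:,::-1],(800,600)))
print(arm.get_obs())
E
```

```text
57.57709266022895 252.51014493708044 192.57272427747557 -0.04594999974690773 [-0.34574156 -0.21375466  1.44421414] [0.576, -0.005, -1.418]
52.94045310738101 252.58339534181005 189.4197432552832 -0.01684534587455403 [-0.36580491  0.83327955  1.11905659] [0.883, 0.01, -2.368]
{'time_s': 0.1, 'qpos': array([ 1.18132757,  0.60004158, -0.00255077,  1.60000012,  0.00178159,
        0.94288857, -0.07978774]), 'dq': array([ 0.00015935, -0.0012102 ,  0.00109128,  0.00091291, -0.00046207,
       -0.00090548,  0.00058079]), 'joint_torque': array([ 4.96113455e-03, -7.66558886e+01,  1.50216568e+00, -2.52939016e+01,
       -5.23331214e-02,  1.36668651e-02,  5.38804636e-05]), 'ee_pos': array([ 0.2229947 , -0.68954538,  0.30196646]), 'orientation': array([-3.14026156e+00,  1.06436406e-04,  3.12834793e-01]), 'ft_force': array([-0.01712198, -0.13045882,  0.35238972]), 'torque': array([ 0.02059462, -0.00124544, -0.00826634]), 'grip_force': 0.0, 'width': 0.09310651106357033}
```

View pics/a.png

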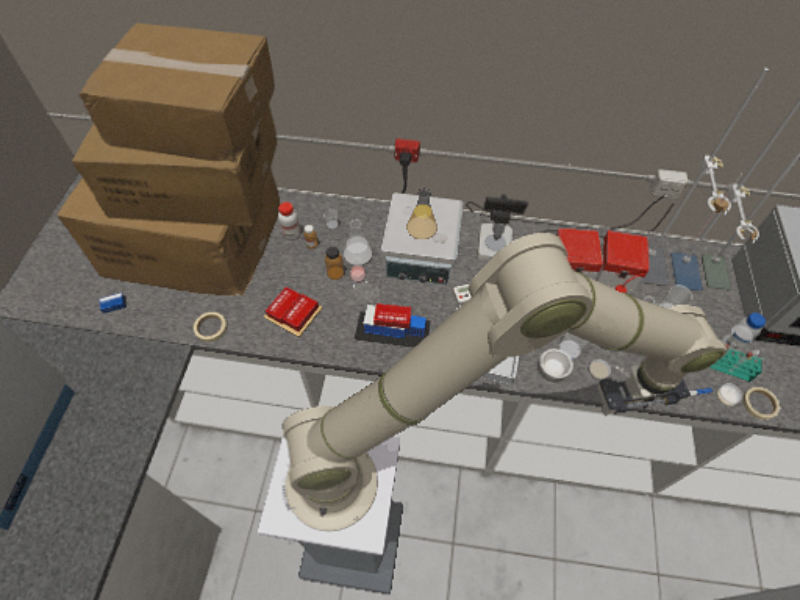

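View pics/b.png

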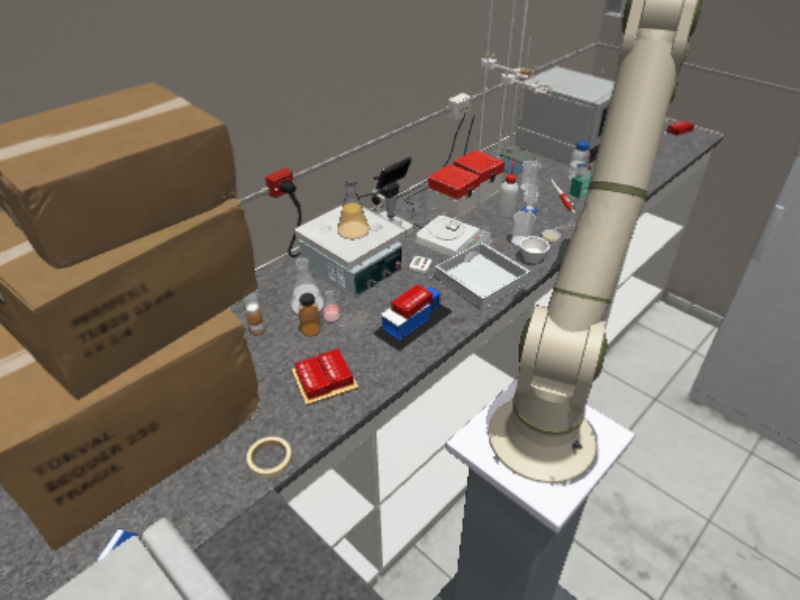

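The top view shows the pallet with two cartons at about (293,310), and the box with the carton on it at about (393,320). The tray is mostly hidden by the arm. In the side view the tray is at (483,272), the bottle and flask at (309,315) and (331,308), and the mortar at (533,248).

```bash
cat >> h.py <<'E'
def rect(P): 
    (c,s,a)=cv2.minAreaRect(np.float32(P[:,:2]*1000)); return np.round(c,1),np.round(s,1),round(a,1)
E
python3 - <<'E'
from h import *
S=np.array([512/800,384/600])
t=cap('top');s=cap('side')
for n,c,pts in (('top',t,{'carton':(393,316),'pallet':(293,310)}),('side',s,{'carton':(411,300),'pallet':(323,374)})):
    for b in blobs(red(c),60):
        m=b.mean(0)/S
        for k,p in pts.items():
            if np.hypot(*(m-p))<30:
                z=.089 if k=='carton' else .042
                P=onz(c,b,z); hull=cv2.approxPolyDP(cv2.convexHull(b.reshape(-1,1,2)),2,True)[:,0]
                print(n,k,len(b),rect(P)); print(np.c_[hull,np.round(onz(c,hull,z)[:,:2]*1000)].tolist())
    for nm,m in (('blue',mask(c,(105,150,60),(125,255,255))),):
        for b in blobs(m,30):
            mm=b.mean(0)/S
            print(n,nm,np.round(mm),len(b))
def pt(c,u,z): return np.round(onz(c,np.array(u)*S,z)[0]*1000)[:2]
print('tray rim corners side',[pt(s,u,.045) for u in((436,268),(483,304),(529,271),(482,244))])
print('bottle',pt(s,(310,330),.0),'flask',pt(s,(331,319),0),'mortar',pt(s,(533,262),0),'mat',[pt(s,u,.003) for u in((376,338),(407,346),(450,311))])
print('mat top',[pt(t,u,.003) for u in((361,313),(357,340),(427,346),(431,320))])
print('pallet top',[pt(t,u,.012) for u in((265,312),(299,333),(322,300))],'bottle top',pt(t,(333,272),.03),'flask',pt(t,(358,276),.02))
for n,c,x,y,w,h in(('c',t,220,160,90,70),('d',s,170,140,175,130)):
    f=c['frame'][y:y+h,x:x+w,::-1]; k=min(800/w,600/h); cv2.imwrite(f'pics/{n}.png',cv2.resize(f,None,fx=k*.99,fy=k*.99,interpolation=2))
E
```

```text
top pallet 76 (array([481.8, 224. ]), array([130.7, 116. ]), 69.7)
[[182.0, 184.0, 551.0, 265.0], [203.0, 195.0, 505.0, 149.0], [191.0, 211.0, 411.0, 184.0], [170.0, 199.0, 459.0, 298.0]]
top carton 68 (array([475.9, -85.8]), array([ 73.9, 104.3]), 3.0)
[[241.0, 194.0, 509.0, -35.0], [262.0, 196.0, 514.0, -132.0], [261.0, 209.0, 444.0, -137.0], [240.0, 207.0, 440.0, -42.0]]
top blue [384. 331.] 56
top blue [112. 305.] 54
top blue [417. 327.] 52
top blue [756. 320.] 28
side pallet 99 (array([479.7, 231.9]), array([120.2, 131.4]), 67.6)
[[216.0, 223.0, 517.0, 154.0], [225.0, 245.0, 404.0, 208.0], [197.0, 254.0, 445.0, 310.0], [189.0, 232.0, 555.0, 260.0]]
side carton 60 (array([472.8, -76.3]), array([ 78.1, 123.8]), 1.3)
[[276.0, 187.0, 457.0, -137.0], [275.0, 192.0, 438.0, -110.0], [261.0, 203.0, 433.0, -19.0], [251.0, 197.0, 489.0, -18.0], [251.0, 192.0, 511.0, -41.0], [266.0, 182.0, 511.0, -133.0]]
side blue [414. 316.] 105
side blue [125. 537.] 29
tray rim corners side [array([ 558., -274.]), array([ 355., -238.]), array([ 350., -452.]), array([ 537., -468.])]
bottle [660. 131.] flask [653.  62.] mortar [ 398. -553.] mat [array([504.,  31.]), array([422.,  -5.]), array([ 432., -192.])]
mat top [array([520.,  18.]), array([424.,  12.]), array([ 437., -199.]), array([ 529., -200.])]
pallet top [array([472., 310.]), array([416., 188.]), array([543., 146.])] bottle top [642. 130.] flask [646.  50.]
```

View pics/d.png

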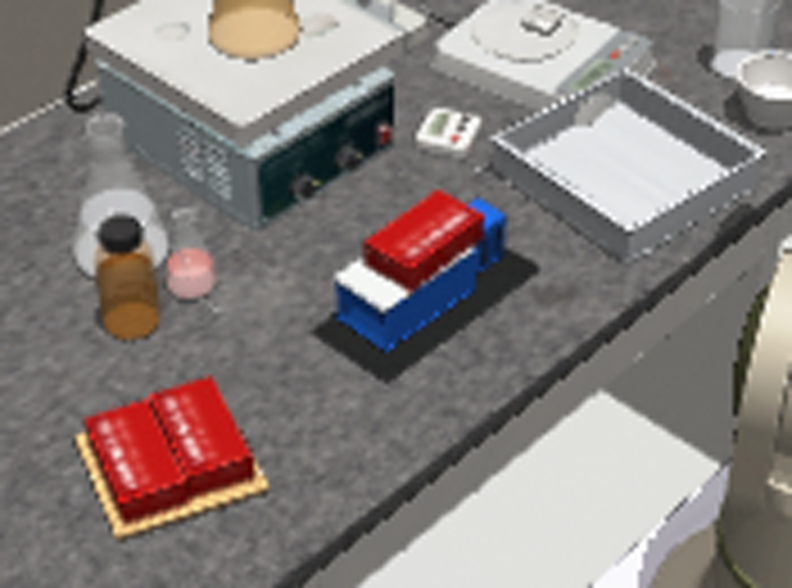

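The cartons and mat are located: carton about (0.479,-0.086) with a yaw of about +3°, pallet about (0.481,0.226) with a yaw of about -21°. I'm moving above the carton now.

Emit:
{"fn": "servo_tool", "kwargs": {"series": [[0.306,0.718,0,0,0,0.0936],[0.306,0.718,0,0,0,0.0936],[0.306,0.718,0,0,0,0.0936],[0.306,0.718,0,0,0,0.0936],[0.306,0.718,0,0,0,0.0936],[0.306,0.718,0,0,0,0.0936],[0.306,0.718,0,0,0,0.0936],[0.306,0.718,0,0,0,0.0936],[0.306,0.718,0,0,0,0.0936],[0.306,0.718,0,0,0,0.0936],[0.306,0.718,0,0,0,0.0936],[0.306,0.718,0,0,0,0.0936],[0.306,0.718,0,0,0,0.0936],[0.306,0.718,0,0,0,0.0936],[0,0,0,0,0,0]], "hand": 1}}

```text
time_s: 2.08
ee_pos: [0.4814, -0.0834, 0.3029]
orientation: [3.14, -0.001, 1.63]
ft_force: [-0.1, -0.3, -0.4]
width: 0.0928
grip_force: 0.0
```

```bash
python3 - <<'E'
from h import *
c=cap('wrist'); print(c['vertical_fov'],c['xyz'],np.round(c['rotation'],3).tolist(),arm.get_obs()['qpos'].round(3))
cv2.imwrite('pics/e.png',cv2.resize(c['frame'][:,:,::-1],(800,600)))
for b in blobs(red(c),60):
    P=onz(c,b,.089); print(b.mean(0),rect(P)); h=cv2.approxPolyDP(cv2.convexHull(b.reshape(-1,1,2)),4,True)[:,0]; print(np.c_[h,np.round(onz(c,h,.089)[:,:2]*1000)].tolist())
E
```

```text
62.20746098773863 [ 0.47614822 -0.00687061  0.38553127] [-0.278, -0.001, 0.059] [ 0.411  0.348 -0.456  2.11   0.227  0.729 -0.138]
[257.10429448 182.60122699] (array([481.9, -85.4]), array([ 59.7, 106.7]), 1.9)
[[229.0, 129.0, 452.0, -33.0], [289.0, 133.0, 508.0, -33.0], [284.0, 237.0, 512.0, -137.0], [228.0, 235.0, 455.0, -139.0]]
```

View pics/e.png

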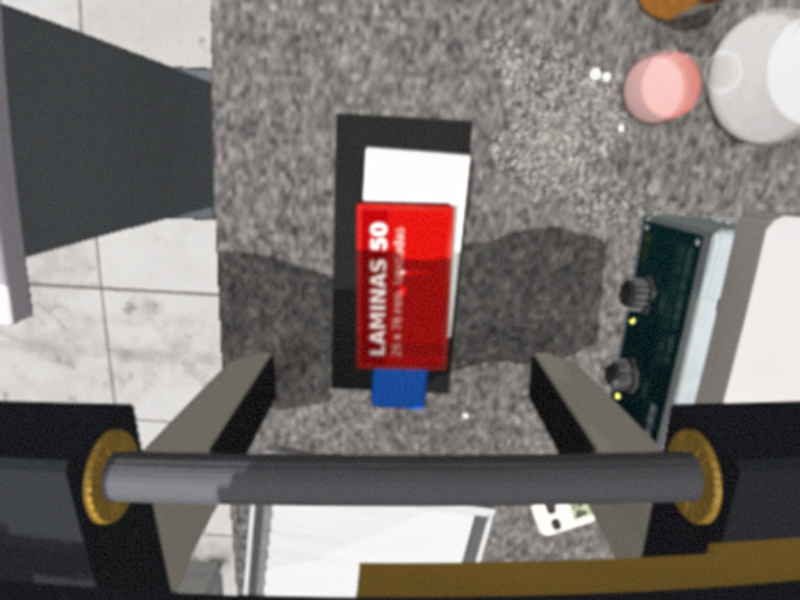

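The wrist view shows the carton at about (406,287) px, which puts it at (0.482,-0.085) with yaw 1.9°. It lies inside the mat outline on the box. I'm descending and gripping.

Emit:
{"fn": "servo_tool", "kwargs": {"series": [[0,-0.03,-0.6,0,0,-0.026],[0,0,-0.6,0,0,0],[0,0,-0.6,0,0,0],[0,0,-0.4,0,0,0],[0,0,-0.2,0,0,0],[0,0,-0.2,0,0,0],[0,0,0,0,0,0]]}}

```text
time_s: 3.0
ee_pos: [0.48, -0.0888, 0.1465]
orientation: [-3.141, 0.0, 1.597]
ft_force: [-0.2, -1.4, -0.7]
width: 0.0929
grip_force: 0.0
```

Emit:
{"fn": "servo_tool", "kwargs": {"series": [[0,0,0,0,0,0],[0,0,0,0,0,0],[0,0,0,0,0,0],[0,0,0,0,0,0],[0,0,0,0,0,0],[0,0,0,0,0,0]], "hand": 0}}

```text
time_s: 3.75
ee_pos: [0.4805, -0.0885, 0.147]
orientation: [3.141, 0.0, 1.597]
ft_force: [0.5, 0.7, 4.9]
width: 0.0577
grip_force: 30.0
```

Emit:
{"fn": "servo_tool", "kwargs": {"series": [[0,0,0.4,0,0,0],[0,0,0.8,0,0,0],[0,0,0.9,0,0,0],[0,0.6,0.4,0,0,-0.1],[0,0.7,0,0,0,-0.1],[0,0.7,0,0,0,-0.1],[0,0.7,0,0,0,-0.1],[0,0.4,0,0,0,0],[0,0,0,0,0,0],[0,0,0,0,0,0]]}}

```text
time_s: 5.0
ee_pos: [0.4798, 0.0966, 0.2964]
orientation: [-3.141, 0.001, 1.197]
ft_force: [0.3, 0.1, -0.9]
width: 0.058
grip_force: 30.0
```

```bash
python3 - <<'E'
from h import *
o=arm.get_obs(); print(o['ee_pos'].round(4),o['orientation'].round(3),o['qpos'].round(3))
c=cap('wrist')
cv2.imwrite('pics/f.png',cv2.resize(c['frame'][:,:,::-1],(800,600)))
for b in blobs(red(c),60):
    P=onz(c,b,.042); print(b.mean(0),rect(P)); h=cv2.approxPolyDP(cv2.convexHull(b.reshape(-1,1,2)),3,True)[:,0]; print(np.c_[h,np.round(onz(c,h,.042)[:,:2]*1000)].tolist())
for b in blobs(mask(c,(10,70,150),(28,255,255)),60):
    P=onz(c,b,.012); print('wood',b.mean(0),rect(P))
E
```

```text
[0.4798 0.0966 0.2964] [-3.141e+00  1.000e-03  1.197e+00] [-0.018  0.351 -0.388  2.117  0.202  0.709 -0.912]
[255.52919708 219.4379562 ] (array([458.7,  44.9]), array([182.1, 140.6]), 68.6)
[[320.0, 149.0, 551.0, 97.0], [313.0, 289.0, 490.0, -62.0], [201.0, 290.0, 362.0, -14.0], [193.0, 150.0, 425.0, 146.0], [207.0, 142.0, 442.0, 148.0], [252.0, 141.0, 487.0, 132.0], [310.0, 142.0, 544.0, 108.0]]
[218.42163355  52.6799117 ] (array([485.9, 222.2]), array([105.8, 109.5]), 67.9)
[[269.0, 0.0, 552.0, 252.0], [270.0, 111.0, 516.0, 154.0], [172.0, 110.0, 422.0, 192.0], [161.0, 0.0, 455.0, 292.0]]
[255.9123506  332.94422311] (array([402. , -98.9]), array([ 30.2, 135.3]), 68.2)
[[309.0, 324.0, 469.0, -110.0], [308.0, 340.0, 460.0, -133.0], [292.0, 343.0, 439.0, -130.0], [205.0, 340.0, 335.0, -84.0], [205.0, 324.0, 346.0, -61.0]]
wood [231.38275862  82.51551724] (array([486. , 221.7]), array([124., 127.]), 67.9)
wood [409.75        76.37698413] (array([672.6, 132.8]), array([60.6, 79.8]), 71.4)
wood [385.84615385 314.72527473] (array([ 570.1, -160.5]), array([74. ,  9.8]), 72.8)
wood [128.49275362 320.2173913 ] (array([232.7, -38.2]), array([56. ,  8.9]), 67.2)
```

View pics/f.png

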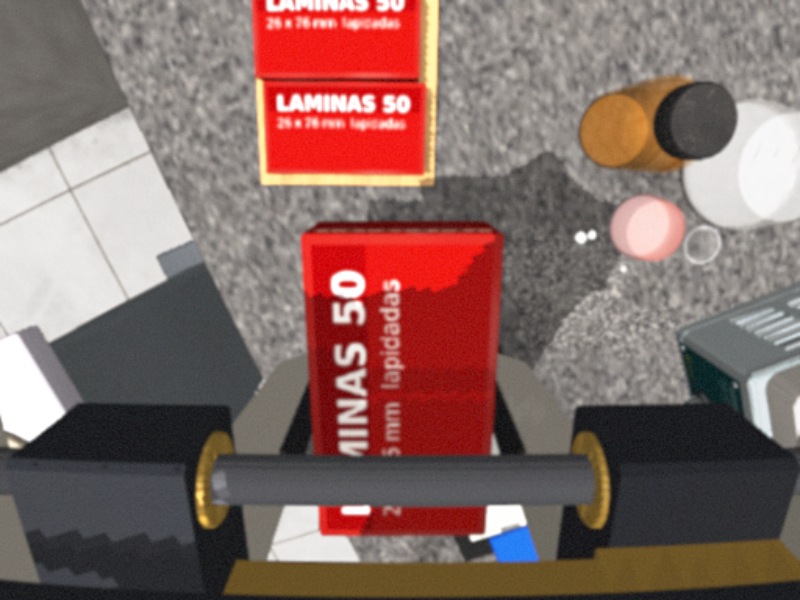

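The wrist view shows the near lower carton with its front corners at about (262,175) and (428,175), and the pallet cut off at the top. The held carton is square in the gripper. I'll move forward for a full view.

Emit:
{"fn": "servo_tool", "kwargs": {"series": [[0,0.5,0,0,0,0],[0,0.5,0,0,0,0],[0,0.2,0,0,0,0],[0,0,0,0,0,0],[0,0,0,0,0,0]]}}

```text
time_s: 5.68
ee_pos: [0.4802, 0.168, 0.2966]
orientation: [-3.142, 0.001, 1.196]
ft_force: [1.0, -0.6, -1.0]
width: 0.0578
grip_force: 30.0
```

```bash
python3 - <<'E'
from h import *
o=arm.get_obs(); print(o['ee_pos'].round(4),o['orientation'].round(3))
c=cap('wrist')
for z,m,n in((.042,red(c),'red'),(.012,mask(c,(10,70,150),(28,255,255)),'wood')):
  for b in blobs(m,400):
    P=onz(c,b,z); print(n,b.mean(0).round(),rect(P)); h=cv2.approxPolyDP(cv2.convexHull(b.reshape(-1,1,2)),3,True)[:,0]; print(np.c_[h,np.round(onz(c,h,z)[:,:2]*1000)].tolist())
b=max(blobs(red(c)),key=lambda b:b[:,1].mean()*0+len(b)); print('held',rect(onz(c,b,o['ee_pos'][2]-.058)))
E
```

```text
[0.4802 0.168  0.2966] [-3.142e+00  1.000e-03  1.196e+00]
red [252. 178.] (array([474.3, 154.3]), array([264.3, 140.7]), 68.5)
[[190.0, 60.0, 460.0, 301.0], [293.0, 61.0, 555.0, 262.0], [321.0, 150.0, 552.0, 167.0], [313.0, 290.0, 490.0, 8.0], [202.0, 290.0, 364.0, 57.0]]
red [256. 333.] (array([402.4, -27.9]), array([ 30.5, 136.5]), 68.5)
[[310.0, 324.0, 471.0, -39.0], [309.0, 340.0, 461.0, -63.0], [298.0, 343.0, 447.0, -62.0], [206.0, 341.0, 336.0, -15.0], [204.0, 324.0, 345.0, 11.0]]
wood [242.  85.] (array([493.9, 241.4]), array([107.2, 127.1]), 68.2)
[[303.0, 55.0, 572.0, 266.0], [299.0, 140.0, 536.0, 181.0], [191.0, 151.0, 415.0, 215.0], [189.0, 53.0, 457.0, 314.0]]
wood [423. 146.] (array([665.9, 125.1]), array([50.1, 75.1]), 55.3)
[[394.0, 128.0, 644.0, 154.0], [414.0, 121.0, 668.0, 154.0], [452.0, 132.0, 709.0, 125.0], [439.0, 172.0, 683.0, 84.0], [396.0, 159.0, 637.0, 118.0], [388.0, 146.0, 632.0, 137.0]]
held (array([493.8, 204. ]), array([110.1,  58.6]), 68.5)
```

```bash
python3 - <<'E'
from h import *
o=arm.get_obs(); c=cap('wrist'); P=onz(c,[(321,150),(193,150),(206,341),(309,340)],o['ee_pos'][2]-.058); print(P.round(4),P.mean(0), P.mean(0)[:2]-o['ee_pos'][:2])
E
```

```text
[[0.5264 0.2095 0.2386]
 [0.4734 0.2303 0.2386]
 [0.4362 0.1336 0.2386]
 [0.4884 0.1137 0.2386]] [0.48109754 0.17178246 0.2385944 ] [0.00089891 0.00375632]
```

Emit:
{"fn": "servo_tool", "kwargs": {"series": [[0.07,0.47,0,0,0,-0.005],[0.06,0.46,-0.2,0,0,0],[0,0,-0.7,0,0,0],[0,0,-0.7,0,0,0],[0,0,-0.5,0,0,0],[0,0,-0.3,0,0,0],[0,0,-0.2,0,0,0],[0,0,-0.05,0,0,0],[0,0,0,0,0,0],[0,0,0,0,0,0]]}}

```text
time_s: 7.02
ee_pos: [0.4882, 0.2253, 0.1384]
orientation: [3.141, -0.001, 1.192]
ft_force: [0.1, 0.5, -1.4]
width: 0.0577
grip_force: 30.0
```

Emit:
{"fn": "servo_tool", "kwargs": {"series": [[0,-0.025,-0.08,0,0,0],[0,0,-0.03,0,0,0],[0,0,0,0,0,0]]}}

```text
time_s: 7.4
ee_pos: [0.4879, 0.2238, 0.131]
orientation: [-3.141, 0.0, 1.192]
ft_force: [0.4, -0.5, -1.1]
width: 0.0578
grip_force: 30.0
```

Emit:
{"fn": "servo_tool", "kwargs": {"series": [[0,0,-0.02,0,0,0],[0,0,0,0,0,0]]}}

```text
time_s: 7.65
ee_pos: [0.488, 0.2238, 0.1301]
orientation: [3.141, -0.0, 1.192]
ft_force: [-0.3, -0.0, 1.7]
width: 0.0578
grip_force: 30.0
```

Emit:
{"fn": "servo_tool", "kwargs": {"series": [[0,0,0,0,0,0],[0,0,0,0,0,0],[0,0,0,0,0,0]], "hand": 1}}

```text
time_s: 8.02
ee_pos: [0.488, 0.2238, 0.1299]
orientation: [-3.142, -0.0, 1.192]
ft_force: [-0.4, 0.2, -0.4]
width: 0.0833
grip_force: 0.0
```

Emit:
{"fn": "servo_tool", "kwargs": {"series": [[0,0,0.3,0,0,0],[0,0,0.6,0,0,0],[0,0,0.9,0,0,0],[0,0,0.9,0,0,0],[0,-0.8,0,0,0,0.08],[0,-0.9,0,0,0,0.08],[0,-0.9,0,0,0,0.08],[0,-0.9,0,0,0,0.08],[0,-0.5,0,0,0,0.08],[0,0,0,0,0,0],[0,0,0,0,0,0]]}}

```text
time_s: 9.4
ee_pos: [0.488, -0.0155, 0.292]
orientation: [3.141, -0.0, 1.592]
ft_force: [-1.2, 1.0, 0.6]
width: 0.0928
grip_force: 0.0
```

```bash
python3 - <<'E'
from h import *
o=arm.get_obs(); print(o['ee_pos'].round(4),o['orientation'].round(3),o['qpos'].round(3))
c=cap('wrist')
m=mask(c,(0,0,215),(180,40,255))
for n,z,m in(('white',.059,m),('blue',.059,mask(c,(105,150,60),(125,255,255))),('black',.003,mask(c,(0,0,0),(180,255,45)))):
  for b in blobs(m,400):
    P=onz(c,b,z)
    if abs(P[:,1].mean()+.09)<.15 and abs(P[:,0].mean()-.48)<.08: print(n,b.mean(0).round(),rect(P)); h=cv2.approxPolyDP(cv2.convexHull(b.reshape(-1,1,2)),3,True)[:,0]; print(np.c_[h,np.round(onz(c,h,z)[:,:2]*1000)].tolist())
s=cap('side')['frame'][200:270,150:260,::-1]
g=np.hstack([cv2.resize(c['frame'][:,:,::-1],(500,375)),cv2.resize(s,(300,375))]); cv2.imwrite('pics/g.png',g)
E
```

```text
[ 0.488  -0.0155  0.292 ] [ 3.141 -0.     1.592] [ 0.298  0.37  -0.502  2.12   0.269  0.712 -0.361]
blue [252. 283.] (array([ 484.7, -136.2]), array([39.9, 22.1]), 1.2)
[[270.0, 276.0, 504.0, -127.0], [268.0, 291.0, 503.0, -147.0], [235.0, 290.0, 465.0, -146.0], [236.0, 274.0, 466.0, -126.0]]
black [218. 253.] (array([ 444. , -128.3]), array([ 31.3, 119.9]), 0.6)
[[213.0, 209.0, 434.0, -69.0], [221.0, 211.0, 444.0, -71.0], [234.0, 275.0, 460.0, -160.0], [233.0, 290.0, 459.0, -183.0], [226.0, 293.0, 449.0, -188.0], [211.0, 291.0, 429.0, -186.0], [209.0, 212.0, 429.0, -73.0]]
```

View pics/g.png

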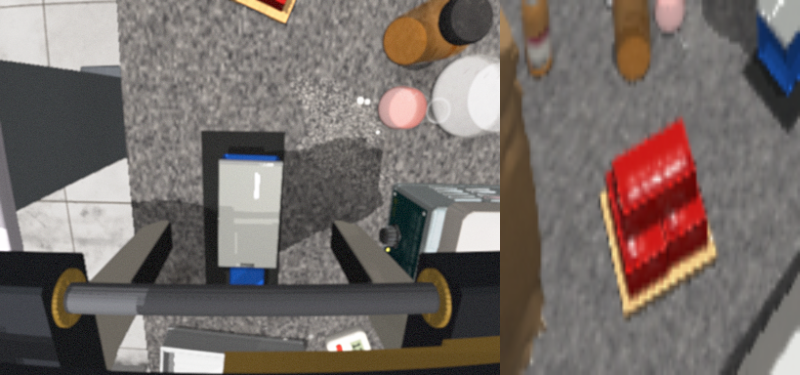

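The side crop shows the red carton lying flat and crosswise on the two lower ones. In the wrist view the box's lid spans about (219–282, 160–268) px, with the blue grip block below it. Next I'll fix the box pose and fit a rough kinematic model to choose a reachable pour.

```bash
cat > kin.py <<'E'
import numpy as np, itertools
from scipy.optimize import least_squares
from scipy.spatial.transform import Rotation as R
S=[([1.18132757,.60004,-.00255,1.6,.00178,.94289,-.07979],(.22299,-.68955,.30197),(-3.14026,.0001,.31283)),
([.411,.348,-.456,2.11,.227,.729,-.138],(.4814,-.0834,.3029),(3.14,-.001,1.63)),
([-.018,.351,-.388,2.117,.202,.709,-.912],(.4798,.0966,.2964),(-3.141,.001,1.197)),
([.298,.37,-.502,2.12,.269,.712,-.361],(.488,-.0155,.292),(3.141,0,1.592))]
def fk(q,p,s):
    Z=lambda a:R.from_euler('z',a); Y=lambda a:R.from_euler('y',a)
    off,d1,L1,L2,L3,t,a1=p
    r=Z(s[0]*q[0]+off); x=np.array([0,0,d1])+r.apply([a1,0,0])
    r=r*Y(q[1])*Z(s[1]*q[2]); x=x+r.apply([0,0,L1])
    r=r*Y(q[3])*Z(s[2]*q[4]); x=x+r.apply([0,0,L2])
    r=r*Y(q[5])*Z(s[3]*q[6]+t); x=x+r.apply([0,0,L3])
    return x,r
def err(p,s):
    e=[]
    for q,x,o in S:
        X,r=fk(q,p,s); e+=list(X-x)+list(.3*(r.inv()*R.from_euler('xyz',o)).as_rotvec())
    return np.array(e)
def fit():
    best=None
    for s in itertools.product([1,-1],repeat=4):
        for off in(0,np.pi):
            for t in(0,1.57,3.14,-1.57):
                f=least_squares(err,[off,.3,.5,.5,.2,t,0],args=(s,))
                if best is None or f.cost<best[0]: best=(f.cost,f.x,s)
    return best
LO=np.array([-2.57,-.35,-1.29,.11,-1.05,.11,-2.63]);HI=np.array([2.57,1.97,1.29,2.56,4.19,1.86,2.63])
def ik(q0,x,r,p,s,w=.02):
    def e(q):
        X,rr=fk(q,p,s); return np.r_[(X-x)*10,3*(rr.inv()*r).as_rotvec(),w*(q-q0)]
    f=least_squares(e,np.clip(q0,LO+.01,HI-.01),bounds=(LO,HI)); X,rr=fk(f.x,p,s)
    return f.x,np.linalg.norm(X-x),(rr.inv()*r).magnitude()
E
python3 - <<'E'
from h import *
from kin import *
c0,p,s=fit(); print('fit',c0,p.round(3),s)
import pickle; pickle.dump((p,s),open('kin.pkl','wb'))
r0=R.from_euler('xyz',[np.pi,0,np.pi/2])
qD=np.array(S[3][0])
for name,ax in(('pitch(tool->-y)',[-1,0,0]),('roll(tool->+x)',[0,-1,0])):
  for gx,gy,gz in((.45,-.33,.36),(.45,-.30,.42),(.5,-.30,.42)):
    q=qD.copy(); out=[]
    for th in np.radians([0,15,30,45,60,75,90,100,110,120,130,140]):
        r=R.from_rotvec(np.array(ax)*th)*r0
        x=np.array([gx,gy,gz])-r.apply([0,0,.065])
        q,e1,e2=ik(q,x,r,p,s); out.append((round(np.degrees(th)),round(e1*1000),round(np.degrees(e2),1)))
    print(name,gx,gy,gz,[o for o in out if o[1]>3 or o[2]>2][:3],q.round(2))
c=cap('wrist'); 
P=onz(c,np.array([(220,158),(282,158),(218,268),(278,268)])*1.024,.059); print('lid',P[:,:2].round(4))
P=onz(c,np.array([(203,131),(285,132)])*1.024,.003); print('mat',P[:,:2].round(4))
hsv=cv2.cvtColor(c['frame'],cv2.COLOR_RGB2HSV); m=cv2.inRange(hsv,(0,0,140),(180,45,255)); m[:150]=0;m[290:]=0;m[:,:210]=0;m[:,305:]=0
m=cv2.morphologyEx(m,cv2.MORPH_OPEN,np.ones((5,5)))
b=blobs(m,800)[0]; print('lid',rect(onz(c,b,.059)),b.min(0),b.max(0))
m=cv2.inRange(hsv,(105,130,40),(128,255,255))
for b in blobs(m,30): print('blue',b.mean(0).round(),rect(onz(c,b,.059)))
E
```

```text
fit 8.534067521131406e-05 [-0.084 -0.812  0.662  0.412 -0.801  1.486  0.012] (-1, -1, -1, -1)
pitch(tool->-y) 0.45 -0.33 0.36 [(45, 10, np.float64(5.0)), (60, 32, np.float64(16.2)), (75, 55, np.float64(27.6))] [1.56 0.72 0.03 0.11 0.65 1.2  0.72]
pitch(tool->-y) 0.45 -0.3 0.42 [(45, 11, np.float64(5.8)), (60, 34, np.float64(17.1)), (75, 56, np.float64(28.6))] [1.53 0.69 0.03 0.11 0.62 1.26 0.78]
pitch(tool->-y) 0.5 -0.3 0.42 [(45, 14, np.float64(7.1)), (60, 36, np.float64(18.2)), (75, 58, np.float64(29.5))] [1.51 0.67 0.03 0.11 0.68 1.29 0.72]
roll(tool->+x) 0.45 -0.33 0.36 [(45, 16, np.float64(8.3)), (60, 39, np.float64(20.0)), (75, 63, np.float64(31.8))] [-0.25  0.83 -0.1   0.11 -0.46  1.17  0.62]
roll(tool->+x) 0.45 -0.3 0.42 [(45, 19, np.float64(9.9)), (60, 43, np.float64(21.7)), (75, 66, np.float64(33.6))] [-0.22  0.83 -0.08  0.11 -0.41  1.23  0.53]
roll(tool->+x) 0.5 -0.3 0.42 [(45, 24, np.float64(12.4)), (60, 47, np.float64(24.2)), (75, 71, np.float64(36.1))] [-0.25  0.85 -0.1   0.11 -0.41  1.25  0.57]
lid [[ 0.4551  0.002 ]
 [ 0.5189  0.0035]
 [ 0.452  -0.1259]
 [ 0.5209 -0.1243]]
mat [[0.4295 0.0235]
 [0.5268 0.0245]]
lid (array([486.1, -62.2]), array([123.5,  65.6]), 89.6) [224 165] [288 274]
blue [257. 161.] (array([487. ,   3.4]), array([ 6. , 58.5]), 89.1)
blue [252. 283.] (array([ 484.4, -135. ]), array([41. , 23.4]), 1.4)
```

The box's grip block is at about (0.4845,-0.157), yaw about 0. I'll move over it and grip.

Emit:
{"fn": "servo_tool", "kwargs": {"series": [[-0.06,-0.8,0,0,0,-0.018],[0,-0.8,0,0,0,0],[0,-0.8,-0.3,0,0,0],[0,0,-0.8,0,0,0],[0,0,-0.8,0,0,0],[0,0,-0.6,0,0,0],[0,0,-0.4,0,0,0],[0,0,-0.28,0,0,0],[0,0,0,0,0,0],[0,0,0,0,0,0]], "hand": 1}}

```text
time_s: 10.8
ee_pos: [0.4848, -0.1596, 0.1016]
orientation: [3.141, 0.0, 1.575]
ft_force: [0.1, 0.4, -0.5]
width: 0.0928
grip_force: 0.0
```

Emit:
{"fn": "servo_tool", "kwargs": {"series": [[0,0,0,0,0,0],[0,0,0,0,0,0],[0,0,0,0,0,0],[0,0,0,0,0,0],[0,0,0,0,0,0],[0,0,0,0,0,0],[0,0,0,0,0,0]], "hand": 0}}

```text
time_s: 11.68
ee_pos: [0.4844, -0.1602, 0.1011]
orientation: [3.142, 0.0, 1.574]
ft_force: [-0.6, -0.4, 0.4]
width: 0.0398
grip_force: 29.8
```

```bash
cat > plan.py <<'E'
from kin import *
def fit2(d1,s,p0):
    g=lambda u:np.array([u[0],d1,u[1],u[2],d1-.0+u[4],u[3],u[5]])
    f=least_squares(lambda u:err(g(u),s),[p0[0],p0[2],p0[3],p0[5],.011,p0[6]]); return g(f.x),f.cost
E
python3 - <<'E'
from plan import *; import pickle
p0,s=pickle.load(open('kin.pkl','rb'))
from cell import arm
o=arm.get_obs(); print(o['qpos'].round(4),o['ee_pos'].round(4),o['orientation'].round(4))
for d1 in(.2,.3,.4):
  p,c=fit2(d1,s,p0); print(d1,c,p.round(3))
  for name,ax in(('pitch',[-1,0,0]),('roll',[0,-1,0])):
   for gx,gy,gz in((.45,-.33,.36),(.5,-.30,.42),(.55,-.33,.38)):
    q=o['qpos'].copy(); out=[]
    for th in np.radians(range(0,150,10)):
        r=R.from_rotvec(np.array(ax)*th)*R.from_euler('xyz',[np.pi,0,np.pi/2])
        x=np.array([gx,gy,gz])-r.apply([0,0,.065])
        q,e1,e2=ik(q,x,r,p,s)
        if e1>.003 or e2>.03: break
    print(name,gx,gy,gz,'reached',np.degrees(th).round(),q.round(2))
E
```

```text
[ 0.3626  0.6848 -0.2236  2.2229  0.5266  0.2829 -0.3174] [ 0.4844 -0.1602  0.1011] [3.1416e+00 1.0000e-04 1.5743e+00]
0.2 8.639730986434186e-05 [-0.084  0.2    0.666  0.412  0.214  1.486  0.011]
pitch 0.45 -0.33 0.36 reached 140.0 [-0.16  1.16  0.7   2.37  1.65  1.86 -2.1 ]
pitch 0.5 -0.3 0.42 reached 140.0 [-0.26  1.02  0.72  2.28  1.73  1.86 -1.84]
pitch 0.55 -0.33 0.38 reached 140.0 [-0.21  1.09  0.68  2.15  1.73  1.86 -1.78]
roll 0.45 -0.33 0.36 reached 60.0 [ 1.76  0.47 -1.29  2.21 -1.05  0.2   1.68]
roll 0.5 -0.3 0.42 reached 60.0 [ 1.68  0.35 -1.29  2.13 -1.05  0.22  1.53]
roll 0.55 -0.33 0.38 reached 60.0 [ 1.55  0.5  -1.24  2.1  -1.05  0.11  1.59]
0.3 8.661652152163185e-05 [-0.084  0.3    0.667  0.412  0.314  1.486  0.011]
pitch 0.45 -0.33 0.36 reached 140.0 [-0.22  1.46  0.49  2.29  1.3   1.86 -2.24]
pitch 0.5 -0.3 0.42 reached 140.0 [-0.31  1.33  0.55  2.24  1.38  1.86 -2.02]
pitch 0.55 -0.33 0.38 reached 140.0 [-0.28  1.38  0.57  2.09  1.42  1.86 -1.92]
roll 0.45 -0.33 0.36 reached 50.0 [ 1.89  0.43 -1.29  2.32 -1.05  0.22  1.75]
roll 0.5 -0.3 0.42 reached 50.0 [ 1.85  0.28 -1.29  2.24 -1.05  0.32  1.6 ]
roll 0.55 -0.33 0.38 reached 60.0 [ 1.69  0.54 -1.29  2.21 -1.05  0.11  1.69]
0.4 8.685638086400324e-05 [-0.084  0.4    0.667  0.412  0.415  1.486  0.011]
pitch 0.45 -0.33 0.36 reached 140.0 [-0.33  1.72  0.37  2.05  1.08  1.86 -2.19]
pitch 0.5 -0.3 0.42 reached 140.0 [-0.41  1.6   0.43  2.05  1.13  1.86 -2.03]
pitch 0.55 -0.33 0.38 reached 140.0 [-0.38  1.65  0.48  1.89  1.19  1.86 -1.9 ]
roll 0.45 -0.33 0.36 reached 50.0 [ 2.05  0.49 -1.29  2.4  -1.05  0.27  1.91]
roll 0.5 -0.3 0.42 reached 50.0 [ 2.02  0.29 -1.29  2.32 -1.05  0.42  1.75]
roll 0.55 -0.33 0.38 reached 50.0 [ 1.8   0.49 -1.29  2.31 -1.05  0.12  1.73]
```

Gripped at 39.8 mm. Only the pitch (hinge end down, tool turning towards -y) is reachable, and it goes to 140°. I'll lift and carry the box over the tray.

Emit:
{"fn": "servo_tool", "kwargs": {"series": [[0,0,0.3,0,0,0],[0,0,0.6,0,0,0],[0,0,0.7,0,0,0],[0,0,0.7,0,0,0],[-0.1,-0.4,0.7,0,0,0],[-0.1,-0.5,0.7,0,0,0],[-0.1,-0.5,0.7,0,0,0],[-0.1,-0.5,0.6,0,0,0],[-0.1,-0.4,0.3,0,0,0],[-0.07,-0.2,0.1,0,0,0],[0,0,0,0,0,0],[0,0,0,0,0,0]]}}

```text
time_s: 13.18
ee_pos: [0.4502, -0.3089, 0.424]
orientation: [-3.14, -0.001, 1.576]
ft_force: [0.0, 0.4, -3.0]
width: 0.0398
grip_force: 29.9
```

```bash
python3 - <<'E'
from h import *
o=arm.get_obs(); print(o['ee_pos'].round(4),o['orientation'].round(3),o['qpos'].round(4).tolist())
c=cap('wrist'); s=cap('side'); t=cap('top')
g=np.hstack([cv2.resize(x['frame'][:,:,::-1],(400,300)) for x in(c,s)]); g=np.vstack([g,np.hstack([cv2.resize(s['frame'][120:240,230:390,::-1],(400,300)),cv2.resize(t['frame'][170:275,230:370,::-1],(400,300))])])
cv2.imwrite('pics/i.png',g)
E
```

```text
[ 0.4502 -0.3089  0.424 ] [-3.140e+00 -1.000e-03  1.576e+00] [0.8968, 0.2976, -0.5198, 1.8348, 0.1673, 1.0545, 0.3175]
```

View pics/i.png

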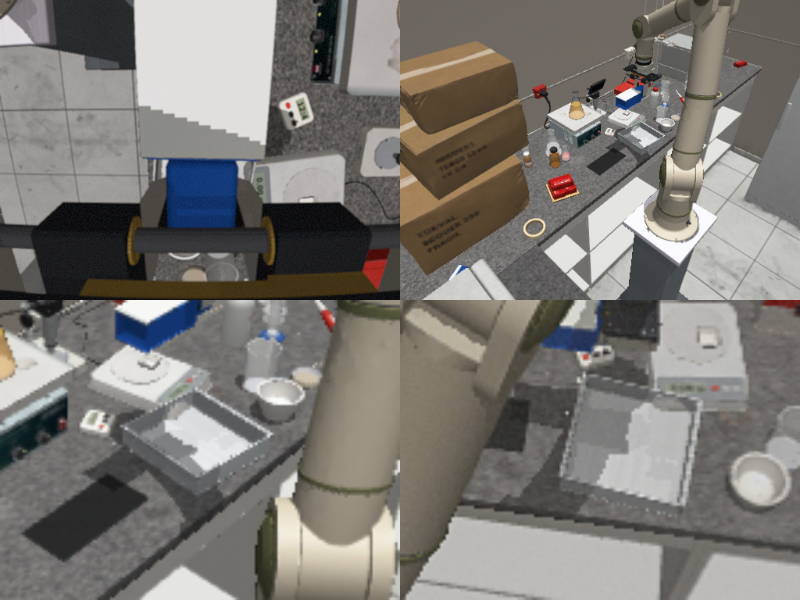

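The box is held level. The side crop shows the tray rim corners at about (123,433), (203,490), (271,434) and (191,390), and the bare mat at (24,534), (62,558), (147,496) and (108,467).

```bash
python3 - <<'E'
from h import *
s=cap('side');t=cap('top')
f=lambda c,l,k,o,z:(onz(c,np.array(l)/k+o,z)[:,:2]*1000).round()
a=f(s,[(123,133),(203,190),(271,134),(191,90)],2.5,[230,120],.045);print('tray side',a.tolist(),a.mean(0))
a=f(t,[(188,76),(303,98),(292,212),(162,188)],400/140,[230,170],.045);print('tray top',a.tolist(),a.mean(0))
for c in(s,):
    m=mask(c,(0,0,0),(180,255,42)); 
    for b in blobs(m,150):
        P=onz(c,b,.003); r=rect(P)
        if abs(r[0][0]-478)<60 and abs(r[0][1]+90)<80: print('mat',r); h=cv2.approxPolyDP(cv2.convexHull(b.reshape(-1,1,2)),2,True)[:,0]; print(np.round(onz(c,h,.003)[:,:2]*1000).tolist())
a=f(s,[(24,234),(62,258),(147,196),(108,167)],2.5,[230,120],.003);print('mat side',a.tolist(),a.mean(0))
E
```

```text
tray side [[549.0, -265.0], [343.0, -237.0], [350.0, -450.0], [545.0, -462.0]] [ 446.75 -353.5 ]
tray top [[563.0, -289.0], [550.0, -479.0], [342.0, -468.0], [352.0, -266.0]] [ 451.75 -375.5 ]
mat (array([479.2, -88.4]), array([ 94.1, 215.5]), 0.3)
[[439.0, -194.0], [436.0, 13.0], [517.0, 15.0], [525.0, -190.0]]
mat side [[519.0, 22.0], [432.0, 19.0], [432.0, -197.0], [537.0, -211.0]] [480.   -91.75]
```

Emit:
{"fn": "servo_tool", "kwargs": {"series": [[0,0.11,0.005,-0.1,0,0],[0,0.11,0.015,-0.1,0,0],[0,0.105,0.03,-0.1,0,0],[0,0.1,0.04,-0.1,0,0],[0,0,0,0,0,0]]}}

```text
time_s: 14.05
ee_pos: [0.4506, -0.2827, 0.4304]
orientation: [-3.14, 0.399, 1.579]
ft_force: [0.5, -0.5, -2.8]
width: 0.0397
grip_force: 29.9
```

```bash
python3 - <<'E'
from h import *
o=arm.get_obs(); print(o['ee_pos'].round(4).tolist(),o['orientation'].round(4).tolist(),o['qpos'].round(4).tolist())
import pickle; from kin import *
import kin
_,s=pickle.load(open('kin.pkl','rb'))
kin.S+=[([0.3626,0.6848,-0.2236,2.2229,0.5266,0.2829,-0.3174],(.4844,-.1602,.1011),(3.1416,.0001,1.5743)),(list(o['qpos']),tuple(o['ee_pos']),tuple(o['orientation']))]
f=least_squares(err,[-.08,.3,.6,.4,.3,1.49,0],args=(s,)); p=f.x; print(f.cost,p.round(3)); pickle.dump((p,s),open('kin.pkl','wb'))
for g in((.45,-.31,.34),(.45,-.31,.37),(.45,-.31,.40)):
  q=o['qpos'].copy()
  for th in np.radians(range(20,140,10)):
    r=R.from_rotvec([-th,0,0])*R.from_euler('xyz',[np.pi,0,np.pi/2]); q,e1,e2=ik(q,np.array(g)-r.apply([0,0,.065]),r,p,s)
    if e1>.003 or e2>.03: print('fail')
    X,rr=fk(q,p,s); W=X-rr.apply([0,0,p[4]])
    pe=np.r_[p]; 
    if th>1.5: print(g,np.degrees(th).round(),q.round(2),'wrist',W.round(3))
E
```

```text
[0.4506, -0.2827, 0.4304] [-3.1398, 0.3992, 1.5786] [0.6429, 0.2153, -0.4502, 1.9739, 0.5961, 0.9746, -0.1289]
0.00023979781408934732 [-0.091  0.286  0.643  0.429  0.267  1.48   0.01 ]
(0.45, -0.31, 0.34) 90.0 [-0.02  0.73 -0.18  2.38  1.51  1.69 -1.63] wrist [0.45  0.022 0.34 ]
(0.45, -0.31, 0.34) 100.0 [-0.07  0.85 -0.1   2.39  1.51  1.81 -1.77] wrist [0.45  0.017 0.282]
(0.45, -0.31, 0.34) 110.0 [-0.14  0.98  0.06  2.38  1.49  1.86 -1.89] wrist [0.45  0.002 0.226]
(0.45, -0.31, 0.34) 120.0 [-0.2   1.11  0.24  2.36  1.47  1.86 -1.99] wrist [ 0.45  -0.023  0.174]
(0.45, -0.31, 0.34) 130.0 [-0.24  1.24  0.4   2.32  1.44  1.86 -2.06] wrist [ 0.45  -0.056  0.127]
(0.45, -0.31, 0.37) 90.0 [ 0.01  0.67 -0.23  2.37  1.51  1.72 -1.55] wrist [0.45  0.022 0.37 ]
(0.45, -0.31, 0.37) 100.0 [-0.03  0.79 -0.15  2.39  1.51  1.85 -1.7 ] wrist [0.45  0.017 0.312]
(0.45, -0.31, 0.37) 110.0 [-0.14  0.91  0.07  2.39  1.52  1.86 -1.83] wrist [0.45  0.002 0.256]
(0.45, -0.31, 0.37) 120.0 [-0.21  1.05  0.26  2.37  1.5   1.86 -1.94] wrist [ 0.45  -0.023  0.204]
(0.45, -0.31, 0.37) 130.0 [-0.25  1.18  0.43  2.34  1.47  1.86 -2.03] wrist [ 0.45  -0.056  0.157]
(0.45, -0.31, 0.4) 90.0 [ 0.05  0.6  -0.28  2.36  1.51  1.74 -1.47] wrist [0.45  0.022 0.4  ]
(0.45, -0.31, 0.4) 100.0 [-0.02  0.72 -0.17  2.38  1.53  1.86 -1.62] wrist [0.45  0.017 0.342]
(0.45, -0.31, 0.4) 110.0 [-0.15  0.84  0.08  2.39  1.54  1.86 -1.76] wrist [0.45  0.002 0.286]
(0.45, -0.31, 0.4) 120.0 [-0.22  0.98  0.28  2.38  1.53  1.86 -1.88] wrist [ 0.45  -0.023  0.234]
(0.45, -0.31, 0.4) 130.0 [-0.26  1.12  0.45  2.36  1.51  1.86 -1.99] wrist [ 0.45  -0.056  0.187]
```

```bash
python3 - <<'E'
import numpy as np
th=np.r_[np.linspace(.4,1.5,11),np.linspace(1.56,2.18,11)[0:]]
gy=np.interp(th,[.4,1.5,1.9,2.18],[-.308,-.35,-.35,-.33]); gz=np.interp(th,[.4,1.5,2.2],[.3705,.335,.335])
y=gy+.065*np.sin(th); z=gz+.065*np.cos(th)
print(np.c_[np.diff(y)/.06,np.diff(z)/.06,-np.diff(th)].round(3).tolist(),y[-1],z[-1],y[10],z[10])
E
```

```text
[[0.037, -0.112, -0.11], [0.031, -0.123, -0.11], [0.023, -0.134, -0.11], [0.014, -0.143, -0.11], [0.005, -0.152, -0.11], [-0.006, -0.16, -0.11], [-0.018, -0.166, -0.11], [-0.03, -0.171, -0.11], [-0.042, -0.175, -0.11], [-0.055, -0.177, -0.11], [0.003, -0.065, -0.06], [-0.001, -0.067, -0.062], [-0.006, -0.067, -0.062], [-0.01, -0.066, -0.062], [-0.014, -0.066, -0.062], [-0.018, -0.065, -0.062], [0.016, -0.064, -0.062], [0.048, -0.062, -0.062], [0.044, -0.06, -0.062], [0.041, -0.058, -0.062], [0.037, -0.056, -0.062]] -0.2766932434046107 0.2978060528945916 -0.28516282587073644 0.33959791810840073
```

Emit:
{"fn": "servo_tool", "kwargs": {"series": [[0,0.037,-0.112,-0.11,0,0],[0,0.031,-0.123,-0.11,0,0],[0,0.023,-0.134,-0.11,0,0],[0,0.014,-0.143,-0.11,0,0],[0,0.005,-0.152,-0.11,0,0],[0,-0.006,-0.16,-0.11,0,0],[0,-0.018,-0.166,-0.11,0,0],[0,-0.03,-0.171,-0.11,0,0],[0,-0.042,-0.175,-0.11,0,0],[0,-0.055,-0.177,-0.11,0,0],[0,0,0,0,0,0]]}}

```text
time_s: 15.42
ee_pos: [0.4503, -0.2875, 0.3371]
orientation: [-3.007, 1.497, 1.702]
ft_force: [-0.5, 0.4, -2.7]
width: 0.0397
grip_force: 29.9
```

Emit:
{"fn": "servo_tool", "kwargs": {"series": [[0,0.02,-0.05,-0.06,0,0],[0,0,-0.067,-0.062,0,0],[0,-0.006,-0.067,-0.062,0,0],[0,-0.01,-0.066,-0.062,0,0],[0,-0.014,-0.066,-0.062,0,0],[0,-0.018,-0.065,-0.062,0,0],[0,0.016,-0.064,-0.062,0,0],[0,0.048,-0.062,-0.062,0,0],[0,0.044,-0.06,-0.062,0,0],[0,0.041,-0.058,-0.062,0,0],[0,0.037,-0.056,-0.062,0,0],[0,0,0,0,0,0],[0,0,0,0,0,0],[0,0,0,0,0,0],[0,0,0,0,0,0]]}}

```text
time_s: 17.3
ee_pos: [0.4499, -0.2779, 0.2993]
orientation: [-0.003, 0.963, -1.576]
ft_force: [0.4, -0.2, -2.5]
width: 0.0401
grip_force: 29.9
```

```bash
python3 - <<'E'
from h import *
o=arm.get_obs(); print(o['time_s'],o['ee_pos'].round(4),o['orientation'].round(3),o['qpos'].round(2),o['ft_force'].round(1),R if 0 else '')
s=cap('side'); t=cap('top')
g=np.hstack([cv2.resize(s['frame'][100:250,220:420,::-1],(400,300)),cv2.resize(t['frame'][150:285,220:400,::-1],(400,300))])
cv2.imwrite('pics/j.png',g)
E
```

```text
17.3 [ 0.4499 -0.2779  0.2993] [-0.003  0.963 -1.576] [-0.2   1.16  0.33  2.34  1.41  1.84 -1.9 ] [ 0.4 -0.2 -2.5]
```

View pics/j.png

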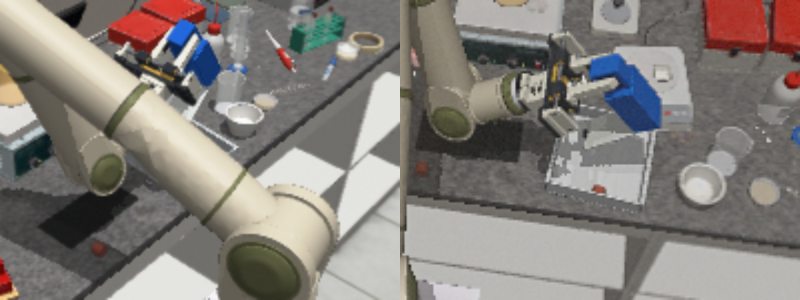

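The pour is done: the top crop shows one stopper in the tray at (600,189). A red-brown object lies on the counter left of the mat at (422,168) in the top crop, which is probably a stopper that escaped. I'll locate all the red-brown blobs.

```bash
cat > st.py <<'E'
from h import *
def stop(c):
    m=mask(c,(0,70,40),(14,215,190))|mask(c,(170,70,40),(180,215,190)); return m
if __name__=='__main__':
  for n in('side','top'):
    c=cap(n)
    for b in blobs(stop(c),8):
        if len(b)>60: continue
        P=onz(c,b.mean(0),.014)[0]
        if .2<P[0]<.75 and -.6<P[1]<.5:
            px=c['frame'][int(b.mean(0)[1]),int(b.mean(0)[0])]; print(n,b.mean(0).round(1),len(b),P.round(3)[:2],px)
  print(arm.get_obs()['time_s'])
E
python3 st.py
python3 - <<'E'
from h import *
s=cap('side'); t=cap('top')
g=np.hstack([cv2.resize(s['frame'][180:260,230:337,::-1],(400,300)),cv2.resize(t['frame'][195:260,280:367,::-1],(400,300))])
cv2.imwrite('pics/k.png',g)
E
```

```text
side [267.5 225.6] 20 [0.378 0.001] [106  56  46]
top [226.9 225.4] 18 [0.377 0.009] [109  65  56]
top [309.2 234.7] 11 [ 0.388 -0.368] [151  77  63]
17.5
```

View pics/k.png

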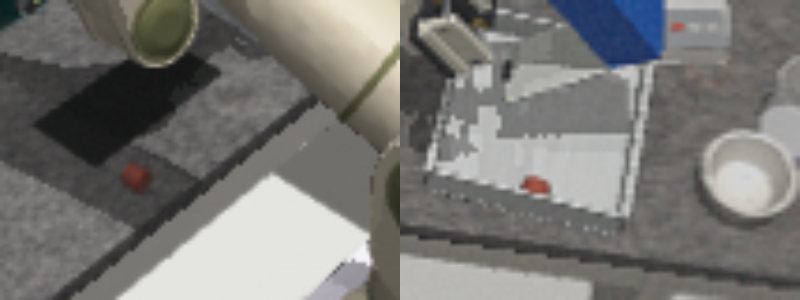

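Emit:
{"fn": "servo_tool", "kwargs": {"series": [[0,0.02,0.05,-0.07,0,0],[0,0.02,0.05,-0.07,0,0],[0,0,0,0,0,0],[0,0,0,0,0,0]]}}

```text
time_s: 18.1
ee_pos: [0.4502, -0.2752, 0.3047]
orientation: [-0.004, 0.823, -1.576]
ft_force: [0.9, 0.7, -1.4]
width: 0.0396
grip_force: 29.9
```

```bash
python3 st.py; python3 -c "
from h import *
o=arm.get_obs();print(o['ee_pos'],o['orientation'],o['ft_force'])"
```

```text
side [263.5 229. ] 20 [0.376 0.027] [104  52  43]
top [153.3 159.6] 45 [0.695 0.463] [54 48 36]
top [223.4 225.2] 17 [0.376 0.026] [110  61  52]
top [309.2 234.7] 11 [ 0.388 -0.368] [153  82  66]
18.2
[ 0.45003417 -0.2753201   0.30500295] [-0.00325709  0.82289625 -1.57571071] [ 0.26379268 -0.08094839 -1.90946549]
```

The escaped stopper is rolling slowly towards +y. I'll bring the box back upright now.

```bash
python3 - <<'E'
import numpy as np
th=np.linspace(2.318,0,17)
gy=np.interp(th,[0,1.2,2.318],[-.26,-.323,-.323]); gz=np.full(17,.349)
y=gy+.065*np.sin(th); z=gz+.065*np.cos(th)
print(np.c_[np.diff(y)/.06,np.diff(z)/.06,-np.diff(th)].round(3).tolist(),y[-1],z[-1])
E
```

```text
[[0.098, 0.122, 0.145], [0.079, 0.135, 0.145], [0.059, 0.145, 0.145], [0.037, 0.152, 0.145], [0.015, 0.156, 0.145], [-0.008, 0.157, 0.145], [-0.03, 0.154, 0.145], [-0.016, 0.148, 0.145], [0.054, 0.139, 0.145], [0.034, 0.127, 0.145], [0.017, 0.112, 0.145], [0.002, 0.095, 0.145], [-0.01, 0.076, 0.145], [-0.02, 0.056, 0.145], [-0.026, 0.034, 0.145], [-0.03, 0.011, 0.145]] -0.26 0.414
```

Emit:
{"fn": "servo_tool", "kwargs": {"series": [[0,0.098,0.122,0.145,0,0],[0,0.079,0.135,0.145,0,0],[0,0.059,0.145,0.145,0,0],[0,0.037,0.152,0.145,0,0],[0,0.015,0.156,0.145,0,0],[0,-0.008,0.157,0.145,0,0],[0,-0.03,0.154,0.145,0,0],[0,-0.016,0.148,0.145,0,0],[0,0.054,0.139,0.145,0,0],[0,0.034,0.127,0.145,0,0],[0,0.017,0.112,0.145,0,0],[0,0.002,0.095,0.145,0,0],[0,-0.01,0.076,0.145,0,0],[0,-0.02,0.056,0.145,0,0],[0,-0.026,0.034,0.145,0,0],[0,-0.03,0.011,0.145,0,0],[0,0,0,0,0,0]]}}

```text
time_s: 20.32
ee_pos: [0.4485, -0.2619, 0.4141]
orientation: [-3.141, 0.001, 1.569]
ft_force: [-0.2, 0.3, -2.2]
width: 0.0398
grip_force: 29.9
```

```bash
python3 st.py; python3 - <<'E'
from h import *
o=arm.get_obs(); print(o['ee_pos'].round(4),o['orientation'].round(4),o['ft_force'].round(1),o['qpos'].round(2))
s=cap('side'); t=cap('top');w=cap('wrist')
f=lambda x:cv2.resize(x[:,:,::-1],(400,300))
cv2.imwrite('pics/l.png',np.vstack([np.hstack([f(s['frame'][130:280,160:360]),f(t['frame'][150:285,200:380])]),np.hstack([f(w['frame']),f(t['frame'][195:245,280:347])])]))
E
```

```text
side [263.5 229. ] 20 [0.376 0.027] [165  83  68]
side [269.9 175. ] 16 [ 0.598 -0.256] [103  55  47]
top [288.3 192.9] 15 [ 0.599 -0.252] [109  64  54]
top [309.2 234.7] 11 [ 0.388 -0.368] [150  82  68]
20.425
[ 0.4492 -0.2599  0.4138] [-3.1402e+00  2.6000e-03  1.5733e+00] [-0.3  0.  -1.6] [ 0.4   0.23  0.01  1.93 -0.    0.98  0.42]
```

View pics/l.png

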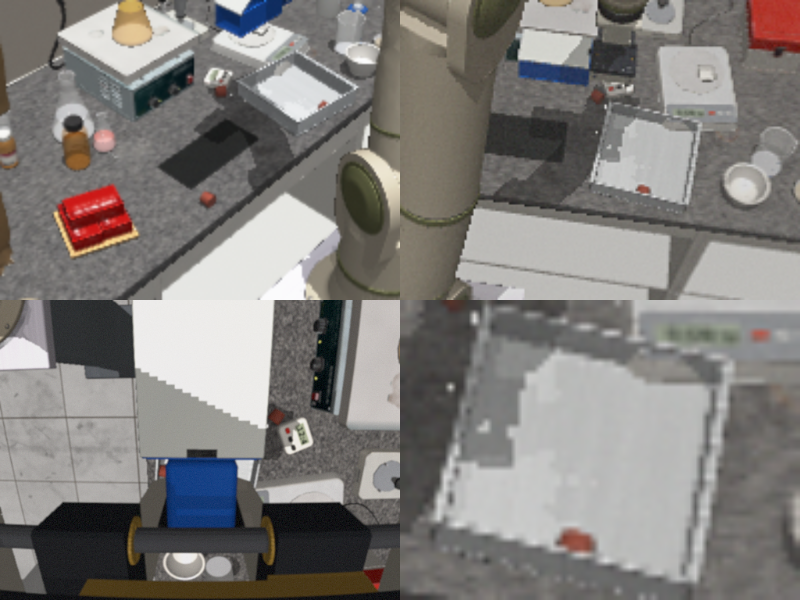

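Wrist and side views show the box upright with the lid shut. One stopper is in the tray and two bounced out: one at (0.376,0.027), and one by the timer at (0.599,-0.253). I'll set the box down first, then put both stoppers in the tray.

Emit:
{"fn": "servo_tool", "kwargs": {"series": [[0.13,0.4,-0.3,0,0,0],[0.13,0.45,-0.5,0,0,0],[0.13,0.45,-0.6,0,0,0],[0.12,0.43,-0.7,0,0,0],[0,0,-0.7,0,0,0],[0,0,-0.7,0,0,0],[0,0,-0.7,0,0,0],[0,0,-0.5,0,0,0],[0,0,-0.3,0,0,0],[0,0,-0.1,0,0,0],[0,0,0,0,0,0],[0,0,0,0,0,0]]}}

```text
time_s: 22.08
ee_pos: [0.4811, -0.156, 0.1088]
orientation: [3.14, 0.0, 1.575]
ft_force: [-0.0, -0.1, -2.5]
width: 0.0399
grip_force: 29.9
```

Emit:
{"fn": "servo_tool", "kwargs": {"series": [[-0.02,0,-0.08,0,0,0],[0,0,-0.04,0,0,0],[0,0,0,0,0,0]]}}

```text
time_s: 22.45
ee_pos: [0.4799, -0.1564, 0.1011]
orientation: [3.141, 0.0, 1.574]
ft_force: [1.2, -1.7, 2.1]
width: 0.0399
grip_force: 30.0
```

Emit:
{"fn": "servo_tool", "kwargs": {"series": [[0,0,0,0,0,0],[0,0,0,0,0,0],[0,0,0,0,0,0],[0,0,0,0,0,0]], "hand": 1}}

```text
time_s: 22.95
ee_pos: [0.4795, -0.1561, 0.1008]
orientation: [-3.141, -0.0, 1.574]
ft_force: [0.7, 1.1, -0.0]
width: 0.075
grip_force: 0.0
```

Emit:
{"fn": "servo_tool", "kwargs": {"series": [[0,0,0.4,0,0,0],[0,0,0.8,0,0,0],[0,0,0.9,0,0,0],[0,0,0.9,0,0,0],[0.3,-0.3,0.4,0,0,0.157],[0.3,-0.3,0,0,0,0.157],[0.3,-0.3,0,0,0,0.157],[0.3,-0.3,0,0,0,0.157],[0.3,-0.3,0,0,0,0.157],[0.2,-0.1,0,0,0,0.157],[0,0,0,0,0,0.157],[0,0,0,0,0,0.157],[0,0,0,0,0,0.157],[0,0,0,0,0,0.157],[0,0,0,0,0,0],[0,0,0,0,0,0]]}}

```text
time_s: 24.95
ee_pos: [0.5814, -0.2522, 0.3047]
orientation: [3.141, -0.0, 3.141]
ft_force: [1.5, -0.6, 0.0]
width: 0.0926
grip_force: 0.0
```

```bash
python3 st.py; python3 - <<'E'
from st import *
from h import *
o=arm.get_obs(); print(o['ee_pos'].round(4),o['orientation'].round(4),o['qpos'].round(2))
w=cap('wrist'); print(w['xyz'],np.round(w['rotation'],3))
for b in blobs(stop(w),100):
    P=onz(w,b,.014); print(b.mean(0).round(),b.min(0),b.max(0),rect(P),w['frame'][int(b.mean(0)[1]),int(b.mean(0)[0])])
# timer: bright whitish blob on counter near the stopper
for b in blobs(mask(w,(0,0,190),(180,40,255)),100):
    P=onz(w,b,.012); r=rect(P)
    if abs(r[0][0]-620)<90 and abs(r[0][1]+270)<90: print('white',r,b.min(0),b.max(0))
for n in('side','top'):
    c=cap(n)
    for b in blobs(mask(c,(0,0,150),(180,40,255)),15):
        P=onz(c,b,.012); r=rect(P)
        if abs(r[0][0]-620)<60 and abs(r[0][1]+280)<60: print(n,'white',r)
# box lid check
c=cap('side')
for b in blobs(mask(c,(105,150,60),(125,255,255)),30): print('blue',b.mean(0).round(),len(b),onz(c,b.mean(0),.03).round(3))
E
```

```text
side [263.5 229. ] 20 [0.376 0.027] [162  82  67]
side [269.9 175. ] 16 [ 0.598 -0.256] [101  54  46]
top [288.4 193.1] 16 [ 0.598 -0.253] [91 52 46]
top [228.5 171.6] 16 [0.68  0.061] [178 127 118]
top [309.2 234.7] 11 [ 0.388 -0.368] [154  80  63]
25.05
[ 0.5815 -0.2521  0.3048] [-3.1415 -0.     -3.1412] [ 0.62  0.52 -0.44  1.8   0.28  0.89  1.62]
[ 0.50420664 -0.25200909  0.38732744] [-0.279  0.     1.572]
[501. 230.] [484 209] [511 246] (array([663.8,  73.5]), array([38.4, 50.4]), 74.8) [207 142 133]
[257. 179.] [243 165] [270 192] (array([ 596.5, -252.1]), array([27. , 28.1]), 54.4) [87 47 42]
blue [265. 203.] 107 [[ 0.468 -0.082  0.03 ]]
blue [ 80. 343.] 29 [[0.434 0.776 0.03 ]]
```

```bash
python3 - <<'E'
from h import *
w=cap('wrist'); g=cv2.cvtColor(w['frame'],cv2.COLOR_RGB2GRAY)
Y,X=np.mgrid[0:384,0:512]; P=onz(w,np.c_[X.ravel(),Y.ravel()],.012)[:,:2].reshape(384,512,2)
roi=(abs(P[...,0]-.61)<.07)&(abs(P[...,1]+.27)<.09)
gb=cv2.GaussianBlur(g,(5,5),0)
for th in(120,150):
    m=((gb>th)&roi).astype(np.uint8)*255
    for b in blobs(m,60): p=onz(w,b,.012); print(th,rect(p),p[:,:2].min(0).round(3),p[:,:2].max(0).round(3))
# coarse grey map, rows x .66->.55, cols y -.19->-.34
for x in np.arange(.665,.54,-.01): print(round(x,3),[int(gb[tuple(np.int32(proj(w,[x,y,.012])[0][::-1]))]) for y in np.arange(-.19,-.35,-.01)])
E
```

```text
120 (array([ 555.3, -319.1]), array([82.2, 34.8]), 86.0) [ 0.541 -0.36 ] [ 0.575 -0.277]
120 (array([ 640.2, -292.6]), array([57.7, 59.8]), 23.8) [ 0.606 -0.328] [ 0.676 -0.257]
150 (array([ 550.7, -327.8]), array([64.4, 20.1]), 89.8) [ 0.541 -0.36 ] [ 0.561 -0.296]
150 (array([ 567.1, -341.2]), array([37.4,  5.1]), 84.4) [ 0.563 -0.36 ] [ 0.57  -0.323]
150 (array([ 627.5, -307.4]), array([16.9, 32.6]), 25.1) [ 0.615 -0.323] [ 0.636 -0.295]
0.665 [38, 43, 42, 57, 57, 54, 63, 59, 85, 146, 142, 94, 154, 65, 65, 60]
0.655 [60, 65, 68, 81, 71, 63, 59, 133, 116, 83, 83, 72, 130, 97, 63, 51]
0.645 [56, 70, 60, 91, 74, 59, 62, 133, 96, 64, 115, 136, 136, 128, 51, 57]
0.635 [60, 71, 59, 89, 67, 62, 58, 105, 127, 136, 137, 110, 76, 110, 70, 50]
0.625 [61, 52, 56, 59, 63, 65, 63, 65, 134, 73, 133, 136, 160, 153, 64, 54]
0.615 [60, 56, 66, 78, 60, 63, 70, 50, 111, 135, 141, 143, 88, 57, 53, 63]
0.605 [84, 85, 85, 102, 83, 65, 56, 50, 75, 118, 88, 75, 68, 78, 88, 102]
0.595 [109, 94, 103, 107, 86, 53, 54, 57, 42, 60, 53, 62, 59, 92, 99, 104]
0.585 [105, 94, 95, 117, 82, 67, 45, 49, 64, 55, 53, 62, 63, 121, 107, 90]
0.575 [106, 118, 108, 106, 78, 59, 60, 56, 84, 125, 116, 97, 75, 109, 96, 99]
0.565 [105, 104, 103, 102, 78, 67, 59, 56, 70, 141, 95, 86, 78, 85, 106, 133]
0.555 [97, 90, 100, 95, 95, 59, 69, 66, 59, 146, 131, 154, 155, 239, 237, 235]
0.545 [106, 117, 92, 139, 77, 64, 64, 61, 66, 146, 134, 156, 157, 239, 238, 237]
```

Emit:
{"fn": "servo_tool", "kwargs": {"series": [[0.12,0,-0.4,0,0,-0.075],[0.11,0,-0.6,0,0,-0.075],[0,0,-0.7,0,0,0],[0,0,-0.6,0,0,0],[0,0,-0.5,0,0,0],[0,0,-0.4,0,0,0],[0,0,-0.25,0,0,0],[0,0,-0.1,0,0,0],[0,0,0,0,0,0],[0,0,0,0,0,0]], "hand": 0.43}}

```text
time_s: 26.55
ee_pos: [0.5957, -0.2524, 0.0927]
orientation: [-3.141, 0.001, 2.994]
ft_force: [0.6, 0.4, -1.2]
width: 0.0398
grip_force: 0.0
```

Emit:
{"fn": "servo_tool", "kwargs": {"series": [[0,0,-0.03,0,0,0],[0,0,0,0,0,0],[0,0,0,0,0,0],[0,0,0,0,0,0],[0,0,0,0,0,0]], "hand": 0}}

```text
time_s: 27.18
ee_pos: [0.5954, -0.2522, 0.0903]
orientation: [-3.141, 0.0, 2.994]
ft_force: [-0.2, 0.3, 3.8]
width: 0.0244
grip_force: 29.0
```

Emit:
{"fn": "servo_tool", "kwargs": {"series": [[0,0,0.3,0,0,0],[0,0,0.6,0,0,0],[0,0,0.6,0,0,0],[-0.3,-0.28,0.2,0,0,0],[-0.6,-0.5,0,0,0,0],[-0.6,-0.6,0,0,0,0],[-0.5,-0.5,-0.2,0,0,0],[0,0,-0.5,0,0,0],[0,0,-0.5,0,0,0],[0,0,-0.3,0,0,0],[0,0,-0.1,0,0,0],[0,0,0,0,0,0],[0,0,0,0,0,0]]}}

```text
time_s: 28.8
ee_pos: [0.4758, -0.3651, 0.0969]
orientation: [-3.141, 0.001, 2.994]
ft_force: [-0.2, 0.6, -0.3]
width: 0.0246
grip_force: 29.0
```

Emit:
{"fn": "servo_tool", "kwargs": {"series": [[0,0,0,0,0,0],[0,0,0,0,0,0],[0,0,0,0,0,0],[0,0,0.2,0,0,0],[0,0,0.6,0,0,0],[0,0,0.9,0,0,0],[0,0,0.9,0,0,0],[0,0,0.9,0,0,0],[0,0,0,0,0,0]], "hand": 0.5}}

```text
time_s: 29.92
ee_pos: [0.4766, -0.3655, 0.3111]
orientation: [-3.138, 0.007, 2.994]
ft_force: [-1.0, -1.5, -1.1]
width: 0.0465
grip_force: 0.0
```

```bash
python3 st.py; python3 - <<'E'
from kin import *; import pickle
from cell import arm
p,s=pickle.load(open('kin.pkl','rb')); o=arm.get_obs(); print(o['ee_pos'].round(4),o['orientation'].round(3),o['qpos'].round(2))
for yaw in (np.pi,0):
 for tl in(0,10,20,30,40):
  # tool z tilted toward robot: R_y(+tl) applied to down vector gives -x component
  r=R.from_euler('y',np.radians(tl))*R.from_euler('xyz',[np.pi,0,yaw])
  for gz in(.15,.023):
    g=np.array([.376,.027,gz]); d=r.apply([0,0,1.])
    q,e1,e2=ik(o['qpos'] if gz==.15 else q,g-.065*d,r,p,s); print(yaw,tl,gz,d.round(2),round(e1,4),round(e2,3),q.round(2))
E
```

```text
side [194.4 197.2] 24 [0.731 0.094] [133  81  31]
side [263.5 229. ] 20 [0.376 0.027] [160  80  66]
side [304.4 173.9] 16 [ 0.485 -0.375] [110  56  47]
top [153.6 155. ] 52 [0.726 0.471] [52 40 29]
top [222.6 225. ] 18 [0.376 0.03 ] [170  97  81]
top [310.5 216.4] 16 [ 0.484 -0.368] [102  59  48]
top [228.5 171.6] 16 [0.68 0.06] [180 129 119]
top [309.2 234.7] 11 [ 0.388 -0.368] [161  88  76]
30.025
[ 0.475  -0.365   0.3069] [-3.141e+00  1.000e-03  2.994e+00] [ 0.87  0.48 -0.45  1.87  0.27  0.85  1.71]
3.141592653589793 0 0.15 [ 0.  0. -1.] 0.0 0.0 [ 0.05  0.37 -0.29  2.45  0.31  0.35  1.05]
3.141592653589793 0 0.023 [ 0.  0. -1.] 0.0001 0.0 [ 0.28  0.81 -0.74  2.55  1.69  0.51 -0.42]
3.141592653589793 10 0.15 [-0.17  0.   -0.98] 0.0 0.0 [ 0.15  0.45 -0.43  2.33  0.27  0.59  1.07]
3.141592653589793 10 0.023 [-0.17  0.   -0.98] 0.0 0.0 [-0.06  0.7  -0.15  2.42  0.39  0.22  1.01]
3.141592653589793 20 0.15 [-0.34  0.   -0.94] 0.0 0.0 [ 0.17  0.53 -0.46  2.22  0.23  0.8   1.1 ]
3.141592653589793 20 0.023 [-0.34  0.   -0.94] 0.0 0.0 [ 0.05  0.76 -0.3   2.29  0.36  0.49  1.02]
3.1415926535
[... 499 characters left out ...]
.27  0.67  0.16  2.49 -1.05  0.11 -0.66]
0 10 0.15 [-0.17 -0.   -0.98] 0.0 0.0 [-0.61  0.49  0.66  2.33 -0.46  0.65 -1.15]
0 10 0.023 [-0.17 -0.   -0.98] 0.0 0.0 [-0.32  0.71  0.26  2.42 -0.69  0.27 -0.99]
0 20 0.15 [-0.34 -0.   -0.94] 0.0 0.0 [-0.55  0.56  0.61  2.22 -0.36  0.84 -1.24]
0 20 0.023 [-0.34 -0.   -0.94] 0.0 0.0 [-0.41  0.78  0.41  2.29 -0.54  0.55 -1.11]
0 30 0.15 [-0.5  -0.   -0.87] 0.0 0.0 [-0.52  0.64  0.58  2.12 -0.31  1.02 -1.28]
0 30 0.023 [-0.5  -0.   -0.87] 0.0 0.0 [-0.43  0.85  0.46  2.17 -0.45  0.77 -1.18]
0 40 0.15 [-0.64 -0.   -0.77] 0.0 0.0 [-0.51  0.74  0.59  2.03 -0.28  1.2  -1.27]
0 40 0.023 [-0.64 -0.   -0.77] 0.0 0.0 [-0.45  0.94  0.5   2.06 -0.4   0.99 -1.21]
```

Emit:
{"fn": "servo_tool", "kwargs": {"series": [[-0.14,0.72,0,0,0,0.147],[-0.14,0.73,0,0,0,0],[-0.14,0.73,0,0,0.05,0],[-0.14,0.73,0,0,0.05,0],[-0.14,0.73,0,0,0.05,0],[-0.14,0.73,0,0,0.05,0],[-0.14,0.73,0,0,0.05,0],[-0.15,0.73,0,0,0.05,0],[-0.15,0.7,0,0,0.05,0],[0,0,-0.5,0,0,0],[0,0,-0.5,0,0,0],[0,0,-0.3,0,0,0],[0,0,0,0,0,0],[0,0,0,0,0,0]], "hand": 0.7}}

```text
time_s: 31.78
ee_pos: [0.3983, 0.0269, 0.2281]
orientation: [-3.142, -0.351, 3.142]
ft_force: [0.3, 0.2, 0.6]
width: 0.065
grip_force: 0.0
```

```bash
python3 - <<'E'
from st import *
from scipy.spatial.transform import Rotation as R
o=arm.get_obs(); print(o['time_s'],o['ee_pos'].round(4),o['orientation'].round(4),o['qpos'].round(2),o['width'])
d=R.from_euler('xyz',o['orientation']).apply([0,0,1]); print('d',d.round(3),'grasp',(o['ee_pos']+.065*d).round(4))
for n in('wrist','side','top'):
  w=cap(n)
  for b in blobs(stop(w),8):
    P=onz(w,b,.014)
    if abs(P.mean(0)[0]-.376)<.06 and abs(P.mean(0)[1]-.027)<.06: print(n,b.mean(0).round(),b.min(0),b.max(0),rect(P))
E
```

```text
31.775 [0.3983 0.0269 0.2281] [-3.1416 -0.3509  3.1415] [ 0.25  0.51 -0.58  2.2   0.22  0.86  1.08] 0.06502316383596894
d [-0.344  0.    -0.939] grasp [0.376  0.0269 0.167 ]
wrist [259. 235.] [245 222] [272 248] (array([374.3,  28.3]), array([25.7, 26.9]), 0.0)
side [264. 229.] [260 226] [267 233] (array([374.1,  28.7]), array([28.2, 39.3]), 42.6)
```

Emit:
{"fn": "servo_tool", "kwargs": {"series": [[-0.03,0.02,-0.5,0,0,0],[0,0,-0.6,0,0,0],[0,0,-0.5,0,0,0],[0,0,-0.4,0,0,0],[0,0,-0.25,0,0,0],[0,0,-0.13,0,0,0],[0,0,0,0,0,0],[0,0,0,0,0,0]]}}

```text
time_s: 32.92
ee_pos: [0.397, 0.028, 0.0858]
orientation: [-3.141, -0.349, 3.141]
ft_force: [-0.1, 0.3, -0.6]
width: 0.0648
grip_force: 0.0
```

Emit:
{"fn": "servo_tool", "kwargs": {"series": [[0,0,0,0,0,0],[0,0,0,0,0,0],[0,0,0,0,0,0],[0,0,0,0,0,0],[0,0,0,0,0,0],[0,0,0,0,0,0]], "hand": 0}}

```text
time_s: 33.67
ee_pos: [0.3967, 0.028, 0.0852]
orientation: [-3.141, -0.35, 3.141]
ft_force: [0.5, -0.5, -0.3]
width: 0.0272
grip_force: 29.7
```

Emit:
{"fn": "servo_tool", "kwargs": {"series": [[0,0,0.4,0,0,0],[0,0,0.8,0,0,0],[0,0,0.9,0,0,0],[0,0,0.9,0,0,0],[0.07,-0.5,0.58,0,0,0],[0.07,-0.7,0,0,-0.05,0],[0.07,-0.8,0,0,-0.05,0],[0.07,-0.8,0,0,-0.05,0],[0.07,-0.8,0,0,-0.05,0],[0.07,-0.8,0,0,-0.05,0],[0.07,-0.8,0,0,-0.05,0],[0.07,-0.8,0,0,-0.05,0],[0.08,-0.7,0,0,0,0],[0,-0.43,-0.4,0,0,0],[0,0,-0.7,0,0,0],[0,0,-0.8,0,0,0],[0,0,-0.7,0,0,0],[0,0,-0.4,0,0,0],[0,0,-0.2,0,0,0],[0,0,0,0,0,0]]}}

```text
time_s: 36.17
ee_pos: [0.4351, -0.3995, 0.1076]
orientation: [3.141, -0.001, 3.142]
ft_force: [1.5, 0.4, -0.5]
width: 0.0274
grip_force: 29.7
```

Emit:
{"fn": "servo_tool", "kwargs": {"series": [[0,0,-0.15,0,0,0],[0,0,0,0,0,0],[0,0,0,0,0,0]]}}

```text
time_s: 36.55
ee_pos: [0.4352, -0.3999, 0.0995]
orientation: [-3.141, 0.001, 3.141]
ft_force: [-0.3, 0.3, -0.4]
width: 0.0273
grip_force: 29.7
```

Emit:
{"fn": "servo_tool", "kwargs": {"series": [[0,0,0,0,0,0],[0,0,0,0,0,0],[0,0,0,0,0,0],[0,0,0.3,0,0,0],[0,0,0.8,0,0,0],[0,0,0.9,0,0,0],[0,0,0.9,0,0,0],[0,0,0.9,0,0,0],[0,0,0,0,0,0],[0,0,0,0,0,0]], "hand": 0.5}}

```text
time_s: 37.8
ee_pos: [0.4346, -0.3996, 0.3275]
orientation: [-3.141, 0.0, 3.141]
ft_force: [-0.1, 0.4, 0.3]
width: 0.0468
grip_force: 0.0
```

```bash
python3 st.py; python3 - <<'E'
from st import *
c=cap('side'); print(cap('wrist')['xyz'])
for n in('side','wrist'):
  c=cap(n)
  for b in blobs(stop(c),40):
    P=onz(c,b.mean(0),.016)[0]
    if abs(P[0]-.45)<.12 and abs(P[1]+.36)<.12: print(n,b.mean(0).round(),P.round(3))
c=cap('side'); m=mask(c,(105,150,60),(125,255,255))
for b in blobs(m,30): print('blue',b.mean(0).round(),len(b))
# lid corners check: white lid visible; mat outline
hsv=cv2.cvtColor(c['frame'],cv2.COLOR_RGB2HSV); m=cv2.inRange(hsv,(0,0,160),(180,50,255))
for b in blobs(m,60):
    P=onz(c,b,.059); r=rect(P)
    if abs(r[0][0]-480)<40 and abs(r[0][1]+65)<50: print('lid',r)
for b in blobs(red(c),60):
    P=onz(c,b,.072); r=rect(P)
    if abs(r[0][0]-480)<60 and abs(r[0][1]-230)<60: print('stack',r)
E
```

```text
side [304.4 173.9] 16 [ 0.485 -0.375] [109  56  46]
side [314.7 174.3] 15 [ 0.448 -0.406] [94 47 40]
top [152.4 154.4] 39 [0.729 0.478] [52 41 34]
top [155.2 175.1] 38 [0.601 0.423] [61 49 30]
top [150.1 178. ] 22 [0.58  0.443] [65 48 36]
top [317.  224.4] 18 [ 0.447 -0.4  ] [111  66  52]
top [310.4 216.5] 16 [ 0.484 -0.368] [108  65  57]
top [228.5 171.6] 16 [0.68  0.061] [179 128 122]
top [309.2 234.7] 11 [ 0.388 -0.368] [105  59  52]
37.9
[ 0.35744473 -0.39944106  0.40854471]
wrist [285. 117.] [ 0.376 -0.365  0.016]
wrist [257. 172.] [ 0.444 -0.4    0.016]
wrist [282. 201.] [ 0.482 -0.366  0.016]
blue [265. 203.] 107
lid (array([480.1, -59.8]), array([125.1,  66.4]), 89.8)
stack (array([458.2, 246.8]), array([118.7, 132.9]), 67.7)
```

All three stoppers are in the tray, the box is on the mat with its lid shut, and the stack is undisturbed. Handing in.

```bash
python3 -c "
from cell import arm
print(arm.hand_in())"
```

```text
the job is handed in; nothing more can be done
None
```

The carton is stacked crosswise on the lower two, the box is back on the mat with its lid shut, and all three stoppers are in the tray; two bounced out during the pour, so I picked them up and put them back in the tray, then handed in at about 38 s.

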